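# Fit the four-hole cover onto the housing studs

## Robot

A 6-joint arm with a two-finger parallel gripper is mounted at the origin on the work surface. World frame = base frame: x ahead of the robot, y to its left, z up, the work surface at z = 0. Lengths are in mm, angles in degrees, forces in N, time in s.
With the tool pointing down it reaches from about 350 to 850 mm from the base axis. Payload 8.1 kg.
Tool frame: the origin (TCP) lies between the finger pads; the fingertips stand 14 mm ahead of it and the grasp point (between the pads) lies 5 mm behind it; z points along the fingers, x is the direction in which the jaws open and shut, and the axes are right-handed (so a half turn about z gives the same grasp; the last joint's range is limited). The gripper opens to 85 mm and grips with 20 to 120 N. Pads are 22 mm wide; open, the fingers measure 114 mm over their backs; the gripper's body (76 mm by 85 mm) begins 54 mm behind the grasp point. The pads swing forward as they close: fully open they stand 13 mm farther back than shut.
Start: joints at [-80.294, 7.471, 85.268, -0, 87.261, -4.893], TCP at [151.251, -580.628, 245.292] pointing down, gripper open.
Joint ranges: [-169.43, 169.43], [-51.17, 129.36], [1.28, 143.12], [-76.62, 256.62], [0, 156.53], [-152.29, 152.29]. Speed limits (degrees/s): [136.94, 136.94, 159.86, 180, 180, 180].

## Interface

Orientations are given as [roll, pitch, yaw] about the fixed x, y, z axes, in that order (R = Rz(yaw) Ry(pitch) Rx(roll)).
In Python, from bench import r, vision, job gives the robot as it stands.
- The arm moves only by the tool send_rows, never from a script. Its arguments are lists of equal length, an entry for each row: "dp": the shift along the world's x, y, z in mm, a list of three; "rot": the turn, a rotation vector about the world's x, y, z in rad, a list of three. In form: {"dp": [[tx, ty, tz], ...], "rot": [[wx, wy, wz], ...]}. A call has 1 to 5 rows; each row is the pose to reach, as a shift and turn from the pose commanded when the call began; what a row does not reach only later rows make up. A row lasts 1/8 s, in which the tool goes at most 62.5 mm and 10.7 degrees, less where a joint would pass 70% of its speed; a pose out of reach is approached as far as the arm can. A call with a gripper value outside its range is refused whole. "jaw" is the finger opening in mm, from 0 to 85.4, set as the call begins (left out, the last holds). The fingers move at their own pace and stop on an object; "force" is the grip in N (left out, the last holds). Time passes only in rows, so rows that repeat a pose let the fingers close. It gives the time, the measured TCP pose, the force and the opening at its end, in the units of the state.
- r.sense(): the state, without advancing time (a new reading comes with each control period).
- vision.snapshot(name): name is "scene" or "side" or "wrist"; returns a dict with "pixels" (384x512x3 uint8, red, green, blue), "depth" (384x512 float32, mm along the optical axis (not along the pixel's ray), 0 where there is no reading), "intrinsics" (3x3 intrinsics, pixels), "world_from_camera" (4x4, takes a point from camera to world coordinates); the wrist camera has in their place "T_tool_cam" (4x4, takes a point from camera to tool coordinates, whose origin is the TCP and whose axes are the tool frame's). Camera axes: x right, y down, z forward; pixel columns grow to the right and rows downward; lengths in mm; the calibration is good to about 2 mm. A picture is of the moment at which its call begins: read the wrist's pose just before it.
- job.hand_in(): hands the job in, once; it reports no verdict.
The state is a dict: "time": time; "joint_pos": joint angles; "qd": joint speeds; "joint_efforts": joint torques, N m; "tool_pos": TCP position; "tcp_rot": TCP orientation; "ft_force": force on the tool from outside, world axes, zero at the start; "wrist_torque": the same for the moment, N m; "finger_gap": finger opening in mm.
Only numpy, scipy, OpenCV 4.12 (cv2) and the standard library are available. Lean on these libraries where they do the work, as an engineer would, in place of code of your own. Each camera call takes 0.05 s, during which the arm holds its last target.

## Task

Pick up the round black cover by the rib on its top and fit it on the housing that stands in its jig: rest it lightly on the four studs, turn it until all four holes line up, and slide it down over the studs until it lies fully home and flat. Keep hold of it until it is home, do not force it or let it drop, then let go and leave the other things on the bench where they are.

Things in the scene. Friction and masses are not known exactly. Their poses are not given: they have to be found in the camera images.
- cover: Loose flat round black cover, 126 mm across, 8 mm thick, about 0.3 kg, lying rib upwards. Origin: centre of its underside, z up. Four 9 mm through holes on a circle of 50 mm radius, at 45, 135, 225 and 315 degrees from its x, so any quarter turn fits alike. A low step 60 mm across reaches 12 mm above the origin.
- cover_rib (a point): Where to grip the cover: middle of the straight upright rib on its centre, 30 mm above the underside, axes as the cover. The rib is 70 mm long (x), 18 mm thick (y, grip across this) and its top is 48 mm above the underside.
- housing: Round black housing, 128 mm across, fixed on a square plate 150 mm wide, 12 mm thick, fixed to the bench. Origin: at bench height on its axis; x, y along the plate's sides, z up. On it lies a dark steel ring with four studs at 45, 135, 225 and 315 degrees, but the whole ring is turned about the axis by an angle this pose does not show, up to 0.6 rad either way: see or feel it.
- housing_seat (a point): Centre of the stud ring's flat top face, on the housing's axis, 58 mm above the bench, axes as the housing. The cover's underside must end flat on it. The ring (120 mm across) is clamped hard and does not turn under the cover.
- stud_tips (a point): Point on the housing's axis level with the tips of the four upright bright metal studs, 22 mm above the ring, 80 mm above the bench. The studs are 6 mm thick, on a circle of 50 mm radius about this axis; their last 5 mm taper to 3 mm thick. A cover that does not line up rests on these tips.
- screw_tray: Bystander: a grey open tray of screws, 90 x 150 x 45 mm, origin at the centre of its underside.
- screw_dish: Bystander: a pale round dish of dark screws, 88 mm across, 35 mm high, origin at the centre of its underside.
- small_motor: Bystander: a small upright blue motor, 44 mm across, 75 mm high, origin at the centre of its underside.
Mind the look-alikes: they are no part of the job. What is shaped like the housing but red or turquoise is not meant.

How it is judged:
By the outcome, as a careful person would: the job done as asked, in the order asked, and still so for the second after the job is handed in, with the robot touching nothing.
It also fails if it takes over 64 s, if anything falls off the work surface, if the arm or the gripper's body presses on something with over 40 N, if the wrist force passes 120 N, or if a joint passes its speed limit or range.

## Working session

There is one attempt and no reset: what is moved stays moved. The work goes in short steps, Python scripts to look and compute and a tool call to move; the robot and the scene stay as the last step left them, time stands still between calls to the robot, and variables do not carry over. Pictures are saved under pics/ and viewed, and the job is handed in when it is done.

Besides the shell and the picture viewer there is one more tool, called after ">>>" by a JSON object that holds its "op" and its "data". send_rows: Moves the arm, as the interface text tells. Its arguments: {"type":"object","properties":{"dp":{"type":"array"},"rot":{"type":"array"},"jaw":{"type":"number"},"force":{"type":"number"}},"required":["dp","rot"]}

```bash
ls; mkdir -p pics; cat > h.py <<'E'
import numpy as np, cv2
from bench import r, vision, job
def snap(n, f):
    s=vision.snapshot(n); cv2.imwrite('pics/'+f+'.png', s['pixels'][:,:,::-1]); np.savez('pics/'+f+'.npz', **s); return s
E
python3 - <<'E'
from h import *
print(r.sense())
for n in ['scene','side','wrist']:
    s=snap(n,n+'0'); print(n,s['intrinsics'].tolist(),np.round(s.get('world_from_camera',s.get('T_tool_cam')),3).tolist())
E
```

```text
pics
{'time': 0.0, 'joint_pos': array([-8.02931056e+01,  7.51655663e+00,  8.53284158e+01,  9.47064010e-04,
        8.72630580e+01, -4.89349240e+00]), 'qd': array([ 0.02337576,  0.109498  ,  0.00277874, -0.02865551, -0.03293032,
        0.0094995 ]), 'joint_efforts': array([ 2.04078016e-03, -5.69387484e+01, -5.00555098e+01,  3.49155005e-05,
        1.44855177e-02, -2.43737702e-05]), 'tool_pos': array([ 151.17920783, -580.09714223,  244.23759941]), 'tcp_rot': array([-1.79989842e+02,  1.07555890e-01, -7.53996498e+01]), 'ft_force': array([-0.53403026, -0.47625293,  0.61465119]), 'wrist_torque': array([-0.01022059, -0.00532479, -0.03457673]), 'finger_gap': 85.54195418737753}
scene [[346.50896405098496, 0.0, 252.80984154673592], [0.0, 346.50896405098496, 193.78748673348463], [0.0, 0.0, 1.0]] [[0.54, 0.648, -0.537, 1054.492], [0.842, -0.413, 0.348, -306.816], [0.004, -0.64, -0.768, 887.378], [0.0, 0.0, 0.0, 1.0]]
side [[445.6515576794121, 0.0, 252.7560519887763], [0.0, 445.6515576794121, 184.636119720688], [0.0, 0.0, 1.0]] [[-0.952, -0.177, 0.25, 140.995], [-0.307, 0.577, -0.757, 1183.885], [-0.01, -0.798, -0.603, 989.214], [0.0, 0.0, 0.0, 1.0]]
wrist [[339.55618013000316, 0.0, 251.51419873981365], [0.0, 339.55618013000316, 194.76094023623918], [0.0, 0.0, 1.0]] [[1.0, 0.0, 0.0, 0.194], [-0.0, 0.948, 0.318, -80.649], [-0.0, -0.318, 0.948, -128.006], [0.0, 0.0, 0.0, 1.0]]
```

View pics/scene0.png

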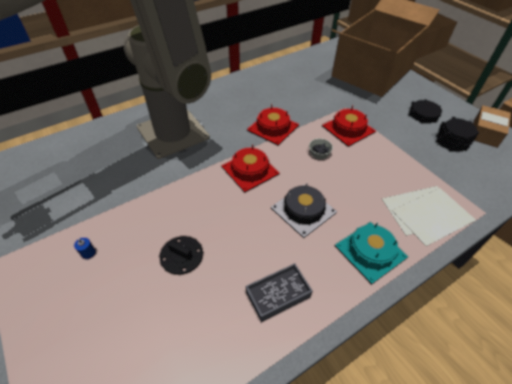

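View pics/side0.png

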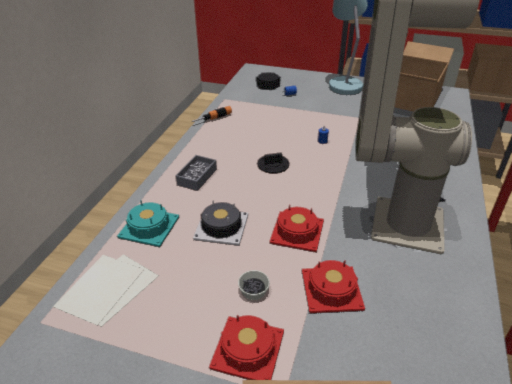

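View pics/wrist0.png

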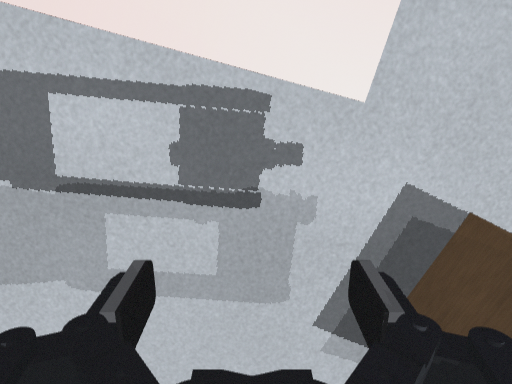

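The scene view shows the cover candidates: a black disc with a rib at scene (181,254) / side (273,162), and black lumps at scene (425,110), (458,133) / side (268,80), which have no rib and lie off the mat. The housing candidates are black at scene (305,205) / side (221,220), red at (250,165), (273,122) and (350,124), and turquoise at (374,248). I choose the ribbed disc and the black housing on its pale plate, and check both in close crops.

```bash
cat >> h.py <<'E'
def ray(s,u,v,z,T=None):
    T=s['world_from_camera'] if T is None else T
    K=s['intrinsics']; uv=np.atleast_2d(np.stack([u,v],-1)).astype(float)
    d=np.c_[(uv[:,0]-K[0,2])/K[0,0],(uv[:,1]-K[1,2])/K[1,1],np.ones(len(uv))]@T[:3,:3].T
    o=T[:3,3]; return o+d*((z-o[2])/d[:,2])[:,None]
def cloud(s,T=None):
    T=s['world_from_camera'] if T is None else T
    K=s['intrinsics'];D=s['depth'];v,u=np.mgrid[:D.shape[0],:D.shape[1]]
    P=np.stack([(u-K[0,2])/K[0,0]*D,(v-K[1,2])/K[1,1]*D,D],-1)
    return P@T[:3,:3].T+T[:3,3]
E
python3 - <<'E'
from h import *
tiles=[]
for n,boxes in [('scene',[(181,254),(305,205)]),('side',[(273,162),(221,220)])]:
    s=np.load(f'pics/{n}0.npz'); im=s['pixels'][:,:,::-1]
    C=cloud(s); 
    for (u,v) in boxes:
        c=im[v-35:v+35,u-45:u+45]; tiles.append(cv2.resize(c,None,fx=4.2,fy=4.2,interpolation=cv2.INTER_CUBIC))
        P=C[v-32:v+32,u-42:u+42]; g=c[3:67,3:87].max(2)
        m=(g<75)&(P[...,2]>2)&(s['depth'][v-32:v+32,u-42:u+42]>0)
        k,l,st,ce=cv2.connectedComponentsWithStats(m.astype(np.uint8)); i=1+np.argmax(st[1:,4]); m=l==i
        Q=P[m]; print(n,(u,v),m.sum(),Q.mean(0).round(1),Q.min(0).round(1),Q.max(0).round(1), 'pixc',ce[i]+[u-42,v-32])
cv2.imwrite('pics/crops.png',np.vstack([np.hstack(tiles[:2]),np.hstack(tiles[2:])]))
E
```

```text
scene (181, 254) 1218 [ 525.3 -207.6   14.5] [ 457.7 -266.6    2.8] [ 579.6 -145.4   50.7] pixc [180.86453202 255.0320197 ]
scene (305, 205) 1025 [595.2 176.6  51.2] [526.6 125.4  13.9] [645.1 246.3  75.6] pixc [303.94731707 206.29658537]
side (273, 162) 471 [ 511.3 -188.6   18.3] [ 453.7 -263.6    2.2] [ 575.  -137.5   54.8] pixc [273.00636943 163.1910828 ]
side (221, 220) 470 [558.5 237.2  40.3] [514.3 163.4  12.2] [629.3 261.3  63. ] pixc [221.47659574 228.42978723]
```

View pics/crops.png

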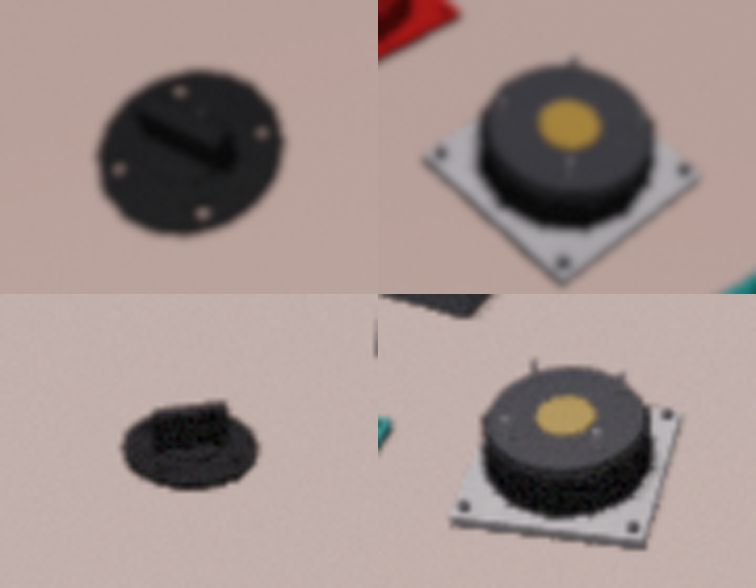

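The crops confirm it: a ribbed black disc with four holes, and a black housing with a gold centre on a grey plate. I get rough poses next and then move the wrist camera over them.

```bash
python3 - <<'E'
from h import *
for n,hu in [('scene',[(181,254),(305,205)]),('side',[(273,162),(221,220)])]:
    s=np.load(f'pics/{n}0.npz'); im=s['pixels'][:,:,::-1]
    # cover: silhouette ellipse at z=8 ; gold centre at z=58
    hsv=cv2.cvtColor(im,cv2.COLOR_BGR2HSV); u,v=hu[1]
    m=((hsv[...,0]>15)&(hsv[...,0]<30)&(hsv[...,1]>110)); y,x=np.nonzero(m); k=(abs(x-u)<12)&(abs(y-v)<12)
    print(n,'gold',x[k].mean(),y[k].mean(),k.sum(),ray(s,x[k].mean(),y[k].mean(),58))
s=np.load('pics/scene0.npz')
a=ray(s,np.array([169.3,192.]),np.array([245.2,255.9]),48); d=a[1]-a[0]; print(a,np.linalg.norm(d),np.degrees(np.arctan2(d[1],d[0])))
h=np.array([[180,92],[262,132],[203,213],[119,168]])/4.2+[136,219]; p=ray(s,h[:,0],h[:,1],8); print(p,p.mean(0))
E
```

```text
scene gold 304.93283582089555 199.17164179104478 134 [[579.14606769 192.14661216  58.        ]]
side gold 220.24418604651163 213.51162790697674 86 [[579.76443705 190.79560009  58.        ]]
[[ 499.9788296  -225.59290273   48.        ]
 [ 564.81219716 -187.11849542   48.        ]] 75.38995667549133 30.686388437731907
[[ 475.1398575  -191.8248027     8.        ]
 [ 535.20604395 -157.79040373    8.        ]
 [ 569.35403262 -218.86631223    8.        ]
 [ 508.09110654 -252.33438937    8.        ]] [ 521.94776015 -205.20397701    8.        ]
```

>>> {"op": "send_rows", "data": {"dp": [[45,45,15],[88,89,30],[131,133,45],[174,177,55],[217,221,55]], "rot": [[0,0,0.05],[0,0,0.1],[0,0,0.15],[0,0,0.2],[0,0,0.27]]}}

```text
time: 0.78
tool_pos: [367.2, -360.7, 301.3]
tcp_rot: [-180.0, -0.1, -59.8]
ft_force: [0.9, -1.2, -0.9]
finger_gap: 85.5
```

>>> {"op": "send_rows", "data": {"dp": [[43,44,0],[86,87,0],[120,122,0],[150,152,0],[154,154,0]], "rot": [[0,0,0],[0,0,0],[0,0,0],[0,0,0],[0,0,0]]}}

```text
time: 1.4
tool_pos: [521.2, -205.7, 299.7]
tcp_rot: [-180.0, 0.1, -59.7]
ft_force: [0.5, -1.3, -0.7]
finger_gap: 85.2
```

```bash
cat >> h.py <<'E'
from scipy.spatial.transform import Rotation as Ro
def wsnap(f):
    st=r.sense(); s=snap('wrist',f)
    T=np.eye(4); T[:3,:3]=Ro.from_euler('xyz',st['tcp_rot'],degrees=True).as_matrix(); T[:3,3]=st['tool_pos']
    T=T@s['T_tool_cam']; np.save('pics/'+f+'_T.npy',T)
    print(st['time'],st['tool_pos'].round(1),st['tcp_rot'].round(2),st['ft_force'].round(2),abs(st['qd']).max()); return s,T
E
python3 - <<'E'
from h import *
wsnap('w1')
E
```

```text
1.4 [ 521.2 -205.7  299.7] [-1.800e+02  6.000e-02 -5.972e+01] [ 0.55 -1.34 -0.74] 2.8759265736222983
```

View pics/w1.png

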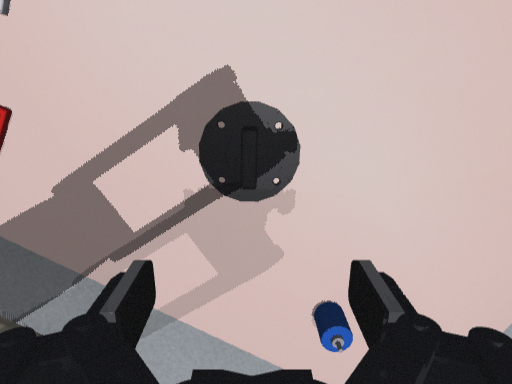

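The wrist view shows the cover centred at (249,151), its holes at about (221,125), (278,126), (222,181) and (276,181), and its rib running vertically at column 249. The blue motor is at (332,325).

```bash
python3 - <<'E'
from h import *
s=np.load('pics/w1.npz');T=np.load('pics/w1_T.npy');im=s['pixels']
g=im.max(2); 
m=(g<90).astype(np.uint8); m[:90]=0; m[215:]=0; m[:,:190]=0; m[:,310:]=0
m=cv2.morphologyEx(m,cv2.MORPH_OPEN,np.ones((5,5)))
c=max(cv2.findContours(m,cv2.RETR_EXTERNAL,cv2.CHAIN_APPROX_NONE)[0],key=cv2.contourArea)
print(cv2.contourArea(c),cv2.minEnclosingCircle(c))
P=ray(s,c[:,0,0],c[:,0,1],8,T); (cx,cy),R=cv2.minEnclosingCircle(P[:,:2].astype(np.float32)); print('disc',cx,cy,R)
pts=[]
for u,v in [(221,125),(278,126),(222,181),(276,181)]:
    w=g[v-5:v+6,u-5:u+6].astype(float); w=np.clip(w-np.percentile(w,60),0,None); y,x=np.mgrid[v-5:v+6,u-5:u+6]
    pts.append(((w*x).sum()/w.sum(),(w*y).sum()/w.sum()))
pts=np.array(pts); H=ray(s,pts[:,0],pts[:,1],6,T)[:,:2]; c0=H.mean(0); d=H-c0
print(pts.round(1),H.round(1),c0,np.hypot(*d.T),np.degrees(np.arctan2(d[:,1],d[:,0])),(np.degrees(np.arctan2(d[:,1],d[:,0]))-45)%90)
C=cloud(s,T); m=(abs(C[...,2]-48)<4); m[:100]=0;m[200:]=0;m[:,:200]=0;m[:,300:]=0
Q=C[m]; (c1,sz,a)=cv2.minAreaRect(Q[:,:2].astype(np.float32)); print('rib',len(Q),Q[:,2].mean(),c1,sz,a,Q.mean(0))
cv=C[235:345,305:355].reshape(-1,3); k=(cv[:,2]>70)&(cv[:,2]<78); print('motor',cv[k].mean(0),k.sum())
E
```

```text
7727.5 ((248.67918395996094, 151.2265625), 50.94814682006836)
disc 513.8976440429688 -205.05445861816406 64.05723571777344
[[220.9 124.2]
 [277.9 125. ]
 [221.5 179.4]
 [275.7 180.1]] [[ 528.3 -157.7]
 [ 562.8 -218.4]
 [ 467.1 -192. ]
 [ 501.5 -253. ]] [ 514.92238813 -205.27334895] [49.43278457 49.60661424 49.63928786 49.528171  ] [  74.27704918  -15.38176845  164.5079193  -105.68460167] [29.27704918 29.61823155 29.5079193  29.31539833]
rib 917 47.03256541224377 (515.3602294921875, -205.09860229492188) (68.69276428222656, 17.976322174072266) 29.37649917602539 [ 515.72217553 -204.92933304   47.03256541]
motor [nan nan nan] 0<stdin>:17: RuntimeWarning: Mean of empty slice.
  ret = um.true_divide(
```

>>> {"op": "send_rows", "data": {"dp": [[12,60,0],[24,120,0],[36,180,0],[46,240,0],[52,300,0]], "rot": [[0,0,0],[0,0,0],[0,0,0],[0,0,0],[0,0,0]]}}

```text
time: 2.08
tool_pos: [571.9, 92.4, 300.2]
tcp_rot: [180.0, -0.0, -60.0]
ft_force: [0.8, -0.1, -0.2]
finger_gap: 85.3
```

>>> {"op": "send_rows", "data": {"dp": [[3,50,0],[5,90,0],[6,97,0],[6,97,0]], "rot": [[0,0,0],[0,0,0],[0,0,0],[0,0,0]]}}

```text
time: 2.58
tool_pos: [578.0, 188.0, 300.0]
tcp_rot: [180.0, -0.0, -59.9]
ft_force: [-0.7, 0.1, 0.4]
finger_gap: 85.2
```

```bash
python3 - <<'E'
from h import *
wsnap('w2')
E
```

```text
2.575 [578. 188. 300.] [ 1.7996e+02 -2.0000e-02 -5.9950e+01] [-0.72  0.14  0.38] 1.3053235346341419
```

View pics/w2.png

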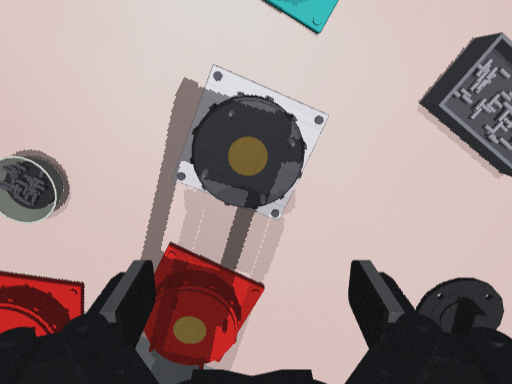

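The housing's ring shows at (248,152), and its plate corners are at about (213,66), (328,116), (285,218) and (178,178). I zoom in to find the studs.

```bash
python3 - <<'E'
from h import *
im=cv2.imread('pics/w2.png')[85:220,180:318]
im=np.clip(cv2.resize(im,None,fx=4.3,fy=4.3,interpolation=cv2.INTER_CUBIC).astype(float)*1.8,0,255); cv2.imwrite('pics/w2c.png',im)
s=np.load('pics/w2.npz');T=np.load('pics/w2_T.npy');C=cloud(s,T)
m=(C[...,2]>66)&(C[...,2]<84); m[:85]=0;m[222:]=0;m[:,:175]=0;m[:,320:]=0
k,l,st,ce=cv2.connectedComponentsWithStats(m.astype(np.uint8))
for i in range(1,k):
    Q=C[l==i]; print(ce[i].round(1),st[i,4],Q.mean(0).round(1),Q[:,2].max())
hsv=cv2.cvtColor(s['pixels'],cv2.COLOR_RGB2HSV); g=((hsv[...,0]>15)&(hsv[...,0]<30)&(hsv[...,1]>110)).astype(np.uint8); g[:120]=0;g[190:]=0;g[:,:210]=0;g[:,280:]=0
y,x=np.nonzero(g); print('gold',ray(s,x.mean(),y.mean(),58,T)); k=C[y,x]; print(np.median(k,0))
E
```

```text
[230.6 113.5] 31 [610.  230.8  76.8] 80.30186490293704
[291.8 142.6] 34 [615.9 161.4  75.3] 79.87060909857206
[204.1 173.6] 36 [540.4 225.   74.9] 81.51167312775158
[262.7 199.6] 37 [546.3 155.3  74.4] 81.56962012319127
gold [[577.41109544 192.77966283  58.        ]]
[577.41077501 192.83469782  58.00342195][ WARN:0@0.650] global loadsave.cpp:1063 imwrite_ Unsupported depth image for selected encoder is fallbacked to CV_8U.
```

View pics/w2c.png

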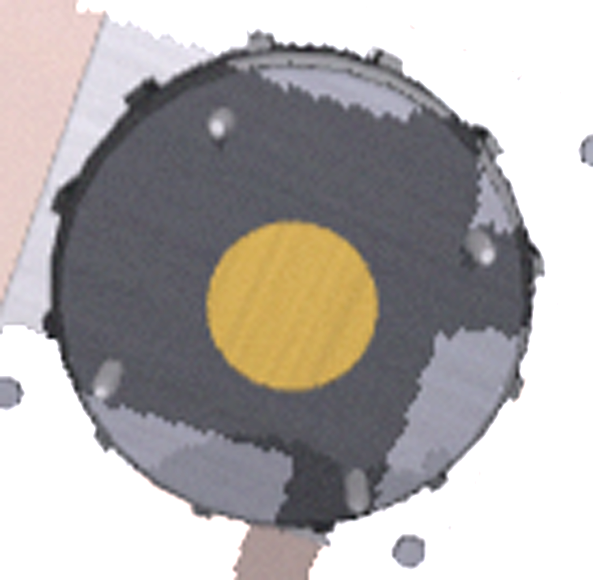

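Studs found: their mean is (578.1,193.1), radius 49.4, ring angle 4.9° mod 90. The cover is at (515.0,-205.2), angle 29.4°. These radii and heights agree with the given sizes. I go back to the cover now.

>>> {"op": "send_rows", "data": {"dp": [[-8,-58,0],[-18,-116,-10],[-28,-174,-20],[-38,-232,-40],[-48,-290,-60]], "rot": [[0,0,-0.011],[0,0,-0.011],[0,0,-0.011],[0,0,-0.011],[0,0,-0.011]], "jaw": 60}}

```text
time: 3.25
tool_pos: [528.8, -104.6, 240.2]
tcp_rot: [-180.0, -0.1, -60.7]
ft_force: [0.3, -0.6, 0.3]
finger_gap: 59.7
```

>>> {"op": "send_rows", "data": {"dp": [[-7,-50,-30],[-13,-90,-60],[-15,-103,-90],[-15,-103,-110],[-15,-103,-120]], "rot": [[0,0,0],[0,0,0],[0,0,0],[0,0,0],[0,0,0]]}}

```text
time: 3.88
tool_pos: [514.1, -204.0, 119.2]
tcp_rot: [180.0, 0.1, -60.6]
ft_force: [0.4, 0.6, 0.7]
finger_gap: 60.2
```

```bash
python3 - <<'E'
from h import *
wsnap('w3')
E
```

```text
3.875 [ 514.1 -204.   119.2] [ 1.7996e+02  7.0000e-02 -6.0620e+01] [0.4  0.58 0.67] 8.108967721462617
```

View pics/w3.png

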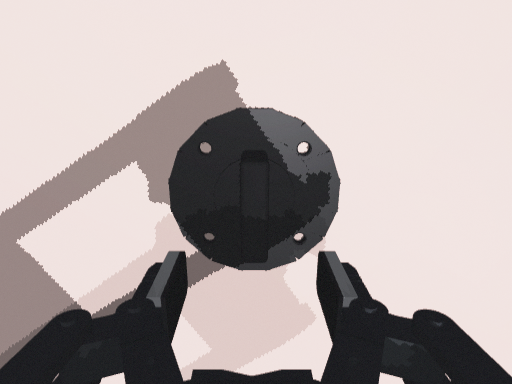

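The rib at (254,205) is lined up midway between the fingers (columns 175 and 330). I descend and grip.

>>> {"op": "send_rows", "data": {"dp": [[0,0,-30],[0,0,-60],[0,0,-80],[0,0,-88],[0,0,-88]], "rot": [[0,0,0],[0,0,0],[0,0,0],[0,0,0],[0,0,0]]}}

```text
time: 4.55
tool_pos: [515.2, -203.9, 32.5]
tcp_rot: [180.0, 0.0, -60.5]
ft_force: [-0.1, -0.5, -0.2]
finger_gap: 59.8
```

>>> {"op": "send_rows", "data": {"dp": [[0,0,0],[0,0,0],[0,0,0],[0,0,0],[0,0,0]], "rot": [[0,0,0],[0,0,0],[0,0,0],[0,0,0],[0,0,0]], "jaw": 0, "force": 60}}

```text
time: 5.18
tool_pos: [515.8, -204.5, 33.4]
tcp_rot: [-179.9, -0.1, -60.6]
ft_force: [-0.0, 0.8, 6.4]
finger_gap: 17.1
```

>>> {"op": "send_rows", "data": {"dp": [[0,0,0],[0,0,0],[0,0,0]], "rot": [[0,0,0],[0,0,0],[0,0,0]]}}

```text
time: 5.55
tool_pos: [515.8, -204.5, 33.4]
tcp_rot: [-179.9, -0.1, -60.6]
ft_force: [-1.4, 0.5, 6.6]
finger_gap: 17.4
```

>>> {"op": "send_rows", "data": {"dp": [[0,0,10],[0,0,40],[0,0,80],[0,0,120],[0,0,130]], "rot": [[0,0,0],[0,0,0],[0,0,0],[0,0,0],[0,0,0]]}}

```text
time: 6.18
tool_pos: [516.4, -204.7, 165.5]
tcp_rot: [-179.8, -0.2, -60.6]
ft_force: [0.1, 0.5, -4.5]
finger_gap: 16.8
```

```bash
python3 - <<'E'
from h import *
wsnap('w4')
E
```

```text
6.175 [ 516.4 -204.7  165.5] [-179.84   -0.24  -60.56] [ 0.13  0.45 -4.5 ] 6.778660537922048
```

View pics/w4.png

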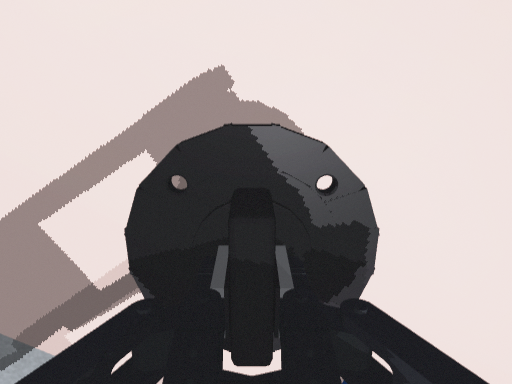

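The cover is held, with its far holes at (179,182) and (326,183) and the rib between the pads. I measure its pose in the tool frame.

```bash
cat > held.py <<'E'
from h import *
import sys
f=sys.argv[1]; s=np.load(f'pics/{f}.npz'); Tc=s['T_tool_cam']; C=cloud(s,Tc); im=s['pixels']
# plate top in tool frame (z forward): annulus between step r30 and rim
R=np.hypot(C[...,0],C[...,1]-0); m=(abs(C[...,2]-25)<8)&(R>36)&(R<60)&(C[...,1]<5)
Q=C[m]; A=np.c_[Q[:,:2],np.ones(len(Q))]; k=np.ones(len(Q),bool)
for _ in range(5):
    co=np.linalg.lstsq(A[k],Q[k,2],rcond=None)[0]; e=Q[:,2]-A@co; k=abs(e)<2.5*e[k].std()+.01
print('plate top z(tool)=',co[2].round(2),'tilt deg',np.degrees(co[:2]).round(2),k.sum())
zt=co[2]
b=(abs(C[...,2]-zt)<4); v,u=np.nonzero(b)
# far rim: for angles, max radius
m8=(im.max(2)<95).astype(np.uint8)
g=im.max(2); pts=[]
for (u,v) in eval(sys.argv[2]):
    w=g[v-11:v+12,u-12:u+13]; mm=(w>0.6*w.max()).astype(np.uint8)
    n,l,st,ce=cv2.connectedComponentsWithStats(mm); i=l[11,12]; print(ce[i]+[u-12,v-11],st[i,4]); pts.append(ce[i]+[u-12,v-11])
pts=np.array(pts); H=ray(s,pts[:,0],pts[:,1],zt+4,Tc)[:,:2]; print('holes tool',H.round(2),np.linalg.norm(H[0]-H[1]))
mid=H.mean(0); d=H[1]-H[0]; d/=np.linalg.norm(d); n=np.array([-d[1],d[0]]); 
print('centre tool',mid+n*35.355,'dir',np.degrees(np.arctan2(d[1],d[0])))
E
python3 held.py w4 '[(179,182),(326,183)]'
```

```text
plate top z(tool)= 25.63 tilt deg [ 0.07 -0.3 ] 15275
[178.67295597 181.73584906] 159
[324.04848485 182.06666667] 165
holes tool [[-35.21 -34.38]
 [ 35.08 -34.25]] 70.29151959087626
centre tool [-0.13614668  1.04037234] dir 0.10890715072355843
```

>>> {"op": "send_rows", "data": {"dp": [[4,30,5],[12,85,10],[22,142,15],[31,200,15],[40,258,15]], "rot": [[0,0,-0.02],[0,0,-0.06],[0,0,-0.11],[0,0,-0.17],[0,0,-0.22]]}}

```text
time: 6.85
tool_pos: [553.7, 55.8, 174.7]
tcp_rot: [179.8, 0.1, -73.3]
ft_force: [1.3, 1.2, -3.5]
finger_gap: 17.0
```

>>> {"op": "send_rows", "data": {"dp": [[10,55,0],[18,100,0],[22,130,0],[23,139,0],[23,139,0]], "rot": [[0,0,-0.03],[0,0,-0.03],[0,0,-0.03],[0,0,-0.03],[0,0,-0.03]]}}

```text
time: 7.48
tool_pos: [577.0, 192.8, 175.3]
tcp_rot: [179.8, -0.0, -74.8]
ft_force: [-1.1, -0.2, -2.6]
finger_gap: 17.1
```

>>> {"op": "send_rows", "data": {"dp": [[0,0,-10],[0,0,-20],[0,0,-30],[0,0,-38],[0,0,-38]], "rot": [[0,0,0],[0,0,0],[0,0,0],[0,0,0],[0,0,0]]}}

```text
time: 8.1
tool_pos: [577.3, 192.7, 138.1]
tcp_rot: [179.9, 0.0, -74.9]
ft_force: [-1.2, 0.2, -2.8]
finger_gap: 17.2
```

```bash
python3 - <<'E'
from h import *
wsnap('w5'); 
t=[]
for n,(u,v) in [('scene',(300,190)),('side',(222,200))]:
    s=snap(n,n+'5'); t.append(cv2.resize(s['pixels'][v-60:v+50,u-60:u+60,::-1],None,fx=3.3,fy=3.3,interpolation=cv2.INTER_CUBIC))
cv2.imwrite('pics/c5.png',np.hstack(t))
st=r.sense(); print(st['tool_pos'],st['tcp_rot'],st['ft_force'],st['wrist_torque'])
E
```

```text
8.1 [577.3 192.7 138.1] [179.89   0.   -74.9 ] [-1.25  0.24 -2.83] 1.1301934298816936
[578.22858426 193.10263716 139.70640458] [-1.79959927e+02 -1.47164327e-03 -7.48805122e+01] [-0.50582499  0.72734128 -3.8447837 ] [-0.00054738 -0.02894028  0.00588119]
```

View pics/w5.png

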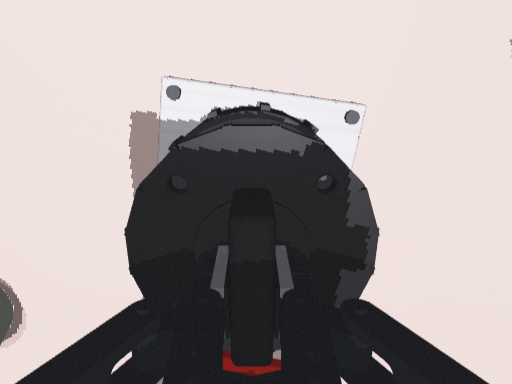

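View pics/c5.png

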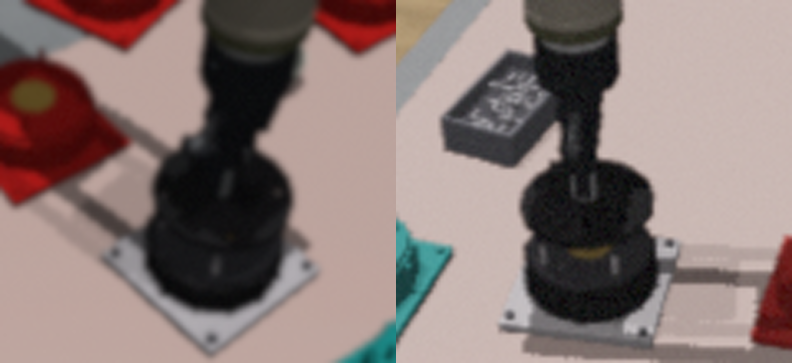

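The cover hovers over the housing and hides the studs. I'll turn to the expected alignment just above the tips and look through the holes, before the resting and turning step.

>>> {"op": "send_rows", "data": {"dp": [[0.5,0.3,-7],[1,0.6,-14],[1,0.6,-18],[1,0.6,-20],[1,0.6,-20]], "rot": [[0,0,-0.06],[0,0,-0.12],[0,0,-0.176],[0,0,-0.176],[0,0,-0.176]]}}

```text
time: 8.88
tool_pos: [579.1, 193.7, 119.6]
tcp_rot: [-180.0, 0.0, -84.9]
ft_force: [0.0, -0.3, -2.9]
finger_gap: 16.9
```

```bash
python3 - <<'E'
from h import *
a=[]
for i in range(5):
    a.append(r.sense()); s,T=wsnap(f'w6{i}')
print(np.mean([x['tool_pos'] for x in a],0),np.mean([x['tcp_rot'][2] for x in a]),np.mean([x['ft_force'] for x in a],0))
im=cv2.imread('pics/w64.png')
cv2.imwrite('pics/w6c.png',np.clip(2.*np.hstack([cv2.resize(im[155:210,u-30:u+30],None,fx=6,fy=6,interpolation=cv2.INTER_CUBIC) for u in (179,326)]).astype(float),0,255).astype(np.uint8))
E
```

```text
8.875 [579.1 193.7 119.6] [-1.7998e+02  1.0000e-02 -8.4890e+01] [ 0.04 -0.31 -2.88] 0.2661816085753048
8.925 [579.2 193.7 119.7] [-179.96    0.    -84.91] [ 0.69 -0.13 -2.72] 0.20018079165069472
8.975 [579.2 193.7 119.7] [-1.7996e+02  1.0000e-02 -8.4920e+01] [ 0.51  0.6  -3.7 ] 0.2997306838033642
9.025 [579.2 193.7 119.7] [-1.7996e+02  1.0000e-02 -8.4930e+01] [ 0.48  0.48 -3.47] 0.2833520478357204
9.075 [579.1 193.7 119.6] [-1.7997e+02  1.0000e-02 -8.4940e+01] [ 0.8   0.04 -3.45] 0.13456541932515975
[579.15847341 193.68158454 119.64716134] -84.91955272450072 [ 0.50444564  0.13753803 -3.24347632]
```

View pics/w6c.png

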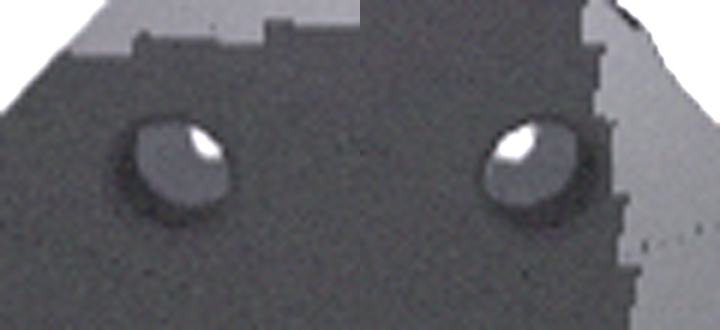

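Both holes show a bright stud tip, at about (183,179) and (322,179), placed symmetrically. I check them by ray onto z=80.

```bash
python3 held.py w64 '[(179,182),(326,183)]'; python3 - <<'E'
from h import *
from glob import glob
st=[]
for i in range(5):
    s=np.load(f'pics/w6{i}.npz');T=np.load(f'pics/w6{i}_T.npy');g=s['pixels'].max(2)
    for u,v in [(183,178),(322,178)]:
        w=g[v-7:v+8,u-7:u+8]; k,l,stt,ce=cv2.connectedComponentsWithStats((w>110).astype(np.uint8)); j=1+np.argmax(stt[1:,4]) if k>1 else 0
        c=ce[j]+[u-7,v-7]
        if i in(0,4): print(c.round(2),stt[j,4],ray(s,c[0],c[1],80,T)[0].round(2),'tool xy',ray(s,c[0],c[1],39.6,s['T_tool_cam'])[0].round(2))
E
```

```text
plate top z(tool)= 25.69 tilt deg [ 0.02 -0.24] 15292
[178.91814947 182.08007117] 562
[326.19272727 183.19636364] 550
holes tool [[-34.68 -34.28]
 [ 36.61 -33.74]] 71.28938761934907
centre tool [0.6972137  1.34147971] dir 0.43353944126659844
[182.5 178.5] 10 [609.17 231.43  80.  ] tool xy [-34.92 -33.28  39.6 ]
[321.86 178.36] 22 [615.62 160.33  80.  ] tool xy [ 36.49 -33.37  39.6 ]
[182.5 178.5] 10 [609.22 231.4   80.  ] tool xy [-34.91 -33.28  39.6 ]
[321.65 178.45] 20 [615.57 160.37  80.  ] tool xy [ 36.38 -33.33  39.6 ]
```

The tips sit about 0.7 mm to tool +x of the hole centres, so I correct by −0.6 mm in y. Then I turn back 10° and come down lightly onto the tips.

>>> {"op": "send_rows", "data": {"dp": [[0,-0.3,0],[-0.2,-0.6,-2],[-0.2,-0.6,-4],[-0.2,-0.6,-5],[-0.2,-0.6,-5]], "rot": [[0,0,0.06],[0,0,0.12],[0,0,0.176],[0,0,0.176],[0,0,0.176]]}}

```text
time: 9.75
tool_pos: [578.7, 193.0, 114.3]
tcp_rot: [180.0, 0.0, -75.0]
ft_force: [-0.0, 0.8, -3.3]
finger_gap: 17.0
```

>>> {"op": "send_rows", "data": {"dp": [[0,0,-0.3],[0,0,-0.6],[0,0,-0.8],[0,0,-0.8]], "rot": [[0,0,0],[0,0,0],[0,0,0],[0,0,0]]}}

```text
time: 10.25
tool_pos: [578.8, 193.0, 113.5]
tcp_rot: [-180.0, -0.0, -74.9]
ft_force: [1.5, -0.2, -3.6]
finger_gap: 16.8
```

>>> {"op": "send_rows", "data": {"dp": [[0,0,-0.3],[0,0,-0.5],[0,0,-0.5]], "rot": [[0,0,0],[0,0,0],[0,0,0]]}}

```text
time: 10.62
tool_pos: [578.8, 193.0, 113.3]
tcp_rot: [-180.0, 0.0, -74.9]
ft_force: [-2.7, -0.3, 0.7]
finger_gap: 17.3
```

Contact at underside height 79.7 mm, as it should be, with about 4 N on the tips. Now I turn towards alignment while it rests.

>>> {"op": "send_rows", "data": {"dp": [[0,0,0],[0,0,0],[0,0,0],[0,0,0],[0,0,0]], "rot": [[0,0,-0.04],[0,0,-0.08],[0,0,-0.12],[0,0,-0.15],[0,0,-0.15]]}}

```text
time: 11.25
tool_pos: [578.5, 193.0, 112.6]
tcp_rot: [180.0, -0.0, -83.5]
ft_force: [-0.5, -0.2, -2.8]
finger_gap: 16.7
```

>>> {"op": "send_rows", "data": {"dp": [[0,0,0],[0,0,0],[0,0,0]], "rot": [[0,0,-0.015],[0,0,-0.025],[0,0,-0.025]]}}

```text
time: 11.62
tool_pos: [578.7, 193.0, 112.9]
tcp_rot: [180.0, 0.0, -84.9]
ft_force: [0.2, -0.2, -3.7]
finger_gap: 16.9
```

>>> {"op": "send_rows", "data": {"dp": [[0,0,-0.5],[0,0,-1],[0,0,-1.5],[0,0,-2],[0,0,-2]], "rot": [[0,0,0],[0,0,0],[0,0,0],[0,0,0],[0,0,0]]}}

```text
time: 12.25
tool_pos: [578.7, 193.0, 110.9]
tcp_rot: [180.0, -0.0, -84.9]
ft_force: [0.9, -0.7, -2.9]
finger_gap: 17.0
```

The contact force vanished on lining up, and the cover is going down freely (underside about 77). I continue in small steps.

>>> {"op": "send_rows", "data": {"dp": [[0,0,-1],[0,0,-2],[0,0,-3],[0,0,-4],[0,0,-4]], "rot": [[0,0,0],[0,0,0],[0,0,0],[0,0,0],[0,0,0]]}}

```text
time: 12.88
tool_pos: [578.7, 193.0, 106.8]
tcp_rot: [180.0, -0.0, -84.9]
ft_force: [-0.5, 0.2, -3.3]
finger_gap: 17.2
```

>>> {"op": "send_rows", "data": {"dp": [[0,0,-1],[0,0,-2],[0,0,-3],[0,0,-4],[0,0,-5]], "rot": [[0,0,0],[0,0,0],[0,0,0],[0,0,0],[0,0,0]]}}

```text
time: 13.5
tool_pos: [578.7, 193.0, 101.9]
tcp_rot: [180.0, -0.0, -84.9]
ft_force: [0.7, 0.0, -3.7]
finger_gap: 16.9
```

>>> {"op": "send_rows", "data": {"dp": [[0,0,-1.5],[0,0,-3],[0,0,-4.5],[0,0,-6],[0,0,-7]], "rot": [[0,0,0],[0,0,0],[0,0,0],[0,0,0],[0,0,0]]}}

```text
time: 14.12
tool_pos: [578.7, 193.0, 94.8]
tcp_rot: [180.0, 0.0, -84.9]
ft_force: [-0.2, -1.1, -2.7]
finger_gap: 17.1
```

>>> {"op": "send_rows", "data": {"dp": [[0,0,-0.8],[0,0,-1.6],[0,0,-2.3],[0,0,-2.3]], "rot": [[0,0,0],[0,0,0],[0,0,0],[0,0,0]]}}

```text
time: 14.62
tool_pos: [578.7, 193.0, 92.6]
tcp_rot: [180.0, 0.0, -84.9]
ft_force: [-0.7, 0.9, -3.3]
finger_gap: 17.4
```

>>> {"op": "send_rows", "data": {"dp": [[0,0,-0.4],[0,0,-0.8],[0,0,-0.8]], "rot": [[0,0,0],[0,0,0],[0,0,0]]}}

```text
time: 15.0
tool_pos: [578.7, 193.0, 91.8]
tcp_rot: [180.0, -0.0, -84.9]
ft_force: [-0.4, -0.4, -4.0]
finger_gap: 17.0
```

>>> {"op": "send_rows", "data": {"dp": [[0,0,-0.3],[0,0,-0.5],[0,0,-0.5]], "rot": [[0,0,0],[0,0,0],[0,0,0]]}}

```text
time: 15.38
tool_pos: [578.8, 193.0, 91.5]
tcp_rot: [-180.0, -0.0, -84.9]
ft_force: [-1.2, -0.2, -0.7]
finger_gap: 16.8
```

>>> {"op": "send_rows", "data": {"dp": [[0,0,-0.2],[0,0,-0.4],[0,0,-0.4]], "rot": [[0,0,0],[0,0,0],[0,0,0]]}}

```text
time: 15.75
tool_pos: [578.8, 193.1, 91.4]
tcp_rot: [-180.0, 0.0, -84.9]
ft_force: [-3.6, -1.0, 4.1]
finger_gap: 16.7
```

Seated: the underside computes to 57.8 mm, with contact about 7 N over the hanging reading. I check with the cameras before letting go.

```bash
cat > look.py <<'E'
from h import *
import sys
f=sys.argv[1]; s,T=wsnap('w'+f)
t=[cv2.resize(s['pixels'][90:330,100:400,::-1],None,fx=1.1,fy=1.1)]
for n,(u,v) in [('scene',(303,190)),('side',(222,210))]:
    q=snap(n,n+f); t.append(cv2.resize(q['pixels'][v-44:v+44,u-38:u+38,::-1],(228,264),interpolation=cv2.INTER_CUBIC))
cv2.imwrite(f'pics/c{f}.png',np.clip(np.hstack(t)*1.6,0,255).astype(np.uint8))
E
python3 look.py 7; python3 held.py w7 '[(179,182),(326,183)]' | head -1
```

```text
15.75 [578.8 193.1  91.4] [-179.99    0.    -84.91] [-3.59 -0.98  4.11] 0.11231630296046129
plate top z(tool)= 25.65 tilt deg [-0.01 -0.25] 15186
```

View pics/c7.png

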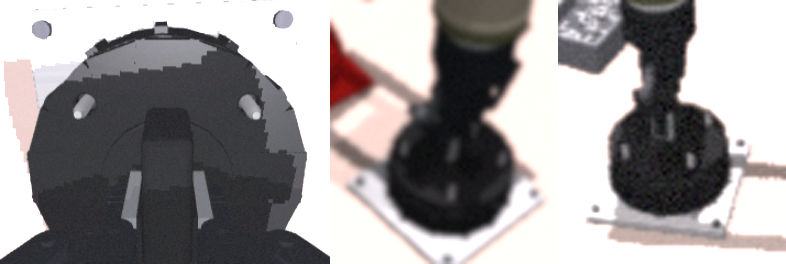

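The wrist view shows the studs standing through the holes at (83,106) and (250,106) in the crop, and the side view shows the cover flat on the housing. I let go and rise.

>>> {"op": "send_rows", "data": {"dp": [[0,0,0],[0,0,0],[0,0,0],[0,0,0],[0,0,0]], "rot": [[0,0,0],[0,0,0],[0,0,0],[0,0,0],[0,0,0]], "jaw": 50}}

```text
time: 16.52
tool_pos: [578.8, 193.0, 90.9]
tcp_rot: [-180.0, 0.0, -84.9]
ft_force: [-0.7, 0.4, 0.9]
finger_gap: 50.3
```

>>> {"op": "send_rows", "data": {"dp": [[0,0,5],[0,0,20],[0,0,50],[0,0,90],[0,0,130]], "rot": [[0,0,0],[0,0,0],[0,0,0],[0,0,0],[0,0,0]]}}

```text
time: 17.15
tool_pos: [578.8, 193.0, 223.6]
tcp_rot: [-179.9, 0.0, -84.9]
ft_force: [0.4, 0.7, 0.5]
finger_gap: 50.0
```

>>> {"op": "send_rows", "data": {"dp": [[0,0,40],[0,0,70],[0,0,80],[0,0,80],[0,0,80]], "rot": [[0,0,0],[0,0,0],[0,0,0],[0,0,0],[0,0,0]]}}

```text
time: 17.77
tool_pos: [578.1, 192.8, 299.1]
tcp_rot: [179.8, -0.0, -84.9]
ft_force: [-0.4, -1.2, -0.5]
finger_gap: 50.0
```

```bash
python3 look.py 8; python3 - <<'E'
from h import *
s=np.load('pics/w8.npz');T=np.load('pics/w8_T.npy');C=cloud(s,T)
c=np.array([578.4,193.1]); R=np.hypot(C[...,0]-c[0],C[...,1]-c[1])
m=(R>34)&(R<60)&(C[...,2]>50)&(C[...,2]<75); Q=C[m]; A=np.c_[Q[:,:2]-c,np.ones(len(Q))]; k=np.ones(len(Q),bool)
for _ in range(6):
    co=np.linalg.lstsq(A[k],Q[k,2],rcond=None)[0]; e=Q[:,2]-A@co; k=abs(e)<2.5*e[k].std()+.01
print('top plane z',co[2],'tilt deg',np.degrees(co[:2]),k.sum(),e[k].std())
m=(R<50)&(abs(C[...,2]-106)<4); print('rib',cv2.minAreaRect(C[m][:,:2].astype(np.float32)),C[m][:,2].mean())
E
```

```text
17.775 [578.1 192.8 299.1] [ 1.7984e+02 -2.0000e-02 -8.4910e+01] [-0.37 -1.19 -0.48] 0.2931115362921785
top plane z 65.63958299606392 tilt deg [-0.04799265 -0.02554633] 5843 0.7166926053086705
rib ((577.5850219726562, 192.58779907226562), (70.08320617675781, 17.50981330871582), 5.574516773223877) 105.04430428655482
```

View pics/c8.png

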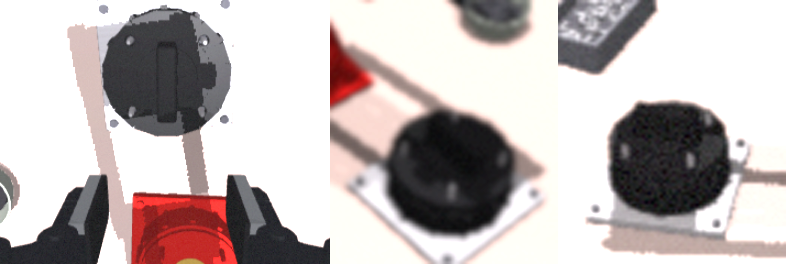

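View pics/scene8.png

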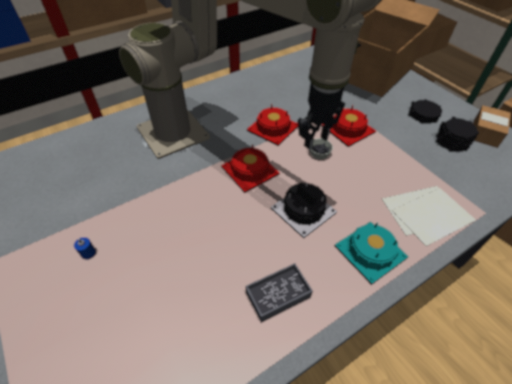

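The cover lies flat with all four studs through the holes, its top plane at 65.6 mm against an expected 66 and tilt under 0.1°. The motor, tray and dish are in the same pixels as at the start. I hand in.

```bash
python3 -c "
from h import *
print(job.hand_in())"
```

```text
the job is handed in; nothing more can be done
None
```

The cover is on the black housing, fully home and flat, and the job is handed in; the arm's clock stood at about 18 s, of the 64 s allowed.

- **What I did:** I gripped the cover by its rib and rested it on the stud tips about 10° off alignment, with about 4 N of contact. I then turned it until the contact force vanished and lowered it in small steps to the seat. I let go only after about 7 N of seat contact, and the wrist force readings never went above about 7 N.
- **Last checks:**
  - The cover's top plane is at 65.6 mm (66 expected), tilted less than 0.1°.
  - All four studs show through the holes.
  - The gripper is well clear.
  - The tray, dish and motor appear unmoved in the scene picture.
- **Small disagreements:**
  - The last measurement of the rib's angle read 5.6°, against 4.9° for the stud ring.
  - Its centre read about 0.7 mm from the measured stud centre. Both are within the camera calibration and the hole clearance.
- **Failed check:** an early depth reading of the motor's position found no points. I judged the motor only by its place in the pictures.

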